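Probe a board's test eyelet and hold the spring slide at its mark

ROBOT

A 6-joint arm with a two-finger parallel gripper is mounted at the origin on the work surface. World frame = base frame: x ahead of the robot, y to its left, z up, the work surface at z = 0. Lengths are in m, angles in rad, forces in N, time in s.
With the tool pointing down it reaches from about 0.35 to 0.85 m from the base axis. Payload 8.1 kg.
Tool frame: the origin (TCP) lies on the mounting face of the last link; the fingertips stand 186 mm ahead of it and the grasp point (between the pads) lies 167 mm ahead of it; z points along the fingers, y is the line along which they close (so a half turn about z gives the same grasp; the last joint's range is limited). The gripper opens to 93 mm and grips with 3 to 60 N. Pads are 15 mm wide; open, the fingers measure 128 mm over their backs; the gripper's body (75 mm by 188 mm) begins 65 mm behind the grasp point.
Start: joints at [1.158, 0.13, 1.488, -0, 1.523, -0.085], TCP at [0.193, 0.568, 0.405] pointing down, gripper open.
Joint ranges: [-2.96, 2.96], [-0.89, 2.26], [0.02, 2.5], [-1.34, 4.48], [0, 2.73], [-2.66, 2.66]. Speed limits (rad/s): [2.39, 2.39, 2.79, 3.14, 3.14, 3.14].

INTERFACE

Orientations are given as a rotation vector (axis times angle).
In Python, from plant import read_state, read_camera, camera_params, close_job gives the robot as it stands. The module is installed in compiled form; this text tells all that it offers.
- The arm moves only by the tool servo_tool, never from a script. Its argument "increments" is a list of rows, each an object with "slide": the shift along the tool's x, y, z in mm, a list of three; "dr": the turn, a rotation vector about the tool's x, y, z in rad, a list of three; "jaw": the closure, from 0 (fully open) to 1 (shut). In form: [{"slide": [x, y, z], "dr": [ax, ay, az], "jaw": jaw}, ...]. A call has 1 to 20 rows; each row is the pose to reach, as a shift and turn from the pose commanded when the call began, along the tool's axes at that moment; what a row does not reach only later rows make up. A row lasts 1/10 s, in which the tool goes at most 50 mm and 8.59 degrees, less where a joint would pass 70% of its speed; a pose out of reach is approached as far as the arm can. A call with a gripper value outside its range is refused whole. The fingers move at their own pace and stop on an object; "force" is the grip in N (left out, the last holds). Time passes only in rows, so rows that repeat a pose let the fingers close. It gives the time, the measured TCP pose, the force, the opening and the grip force at its end, in the units of the state.
- read_state(): the state, without advancing time (a new reading comes with each control period).
- read_camera(name): name is "side" or "top" or "wrist"; returns (picture, depth): 384x512x3 uint8, red, green, blue; 384x512 float32, m along the optical axis (not along the pixel's ray), 0 where there is no reading.
- camera_params(name): a dict with "fx", "fy", "cx", "cy" (pixels), "rvec" (rotation vector, rad) and "tvec" (3), from world to camera coordinates, as OpenCV has them. Camera axes: x right, y down, z forward; pixel columns grow to the right and rows downward; lengths in m; the calibration is good to about 2 mm. The wrist camera is an equidistant fisheye: a pixel r from the principal point sees the ray r / f radians off the axis. A picture is of the moment at which its call begins: read the wrist's pose just before it. camera_params takes no time and is no camera call; for the wrist camera it gives the pose at the moment of the call.
- close_job(): hands the job in; it is judged then, once.
The state is a dict: "t": time; "q": joint angles; "dq": joint speeds; "joint_torque": joint torques, N m; "tool_pos": TCP position; "orientation": TCP orientation; "force": force on the tool from outside, world axes, zero at the start; "wrist_torque": the same for the moment, N m; "opening": finger opening in m; "gripper_force": force on a finger pad.
Only numpy, scipy, OpenCV 4.12 (cv2) and the standard library are available. Lean on these libraries where they do the work, as an engineer would, in place of code of your own. Each camera call takes 0.05 s, during which the arm holds its last target. There are 200 camera calls.

TASK

On the probe station, push the board carrier along its channel by its knob until the hole of the round test eyelet in the board sits under the needle. Then let go of the carrier, pull the black spring-return handle out until its pointer is level with the brass clip on the scale, and finish your program while still holding it there with the fingers: it springs back if released. Leave the other things on the bench where they are.

Things in the scene. Friction and masses are not known exactly. Their poses are not given: they have to be found in the camera images.
- station: Fixed steel base plate 300 x 270 x 12 mm. Origin on the table, mid-plate; x along the channel, away from the robot, y left, z up. Channel centre y = 60 mm, rails to 28 mm height. Tower 28 x 28 mm at x 70, y -20; its arm, 12 mm wide, crosses the channel at x 70 (underside 90 mm above the table, needle guide down to 85, needle's cap up to 133). Spring housing x 0 to 110, y -120 to -70. The rest stays under 42 mm.
- carrier: Loose aluminium plate 160 (x) x 100 (y) x 12 mm, about 0.4 kg, on the base plate in the channel, 1 mm play each side; slides along the station's x with a few newtons of friction and stays where left. A tan circuit board lies on it (parts up to 14 mm tall, none in the eyelet's lane). Origin under its centre, 12 mm above the table; axes as the station's.
- knob (a point): Grip point of the carrier's black round knob, 22 mm in diameter, upright, at the carrier's -x end (60 mm from its centre). The knob reaches from 28 to 73 mm above the carrier's underside, its top 85 mm above the table; this point is on its axis, 70 mm above the table.
- eyelet (a point): Centre of the test eyelet on the board's top: the one bare metal ring with a dark hole, 20 mm outside, 10 mm hole; 40 mm from the carrier's centre to +x, so 100 mm ahead of the knob, on the carrier's centre line. 26 mm above the table. It starts 20 to 75 mm short (to -x) of the needle.
- needle_tip (a point): Tip of the steel needle under the arm, at x = 70, y = 60 mm of the station, 4 mm above the board while the handle is home. As the handle is pulled it dips into the eyelet's hole, by 1.5 mm per 10 mm of pull; it never moves sideways.
- pull: Spring-return slide, right of the tower: upright black handle 16 (x) x 28 (y) mm, from 30 to 92 mm above the table, on a 34 x 30 mm foot. Origin on the handle's axis, 12 mm above the table; home at x -25, y -95 mm of the station. Moves only along the station's -x (towards the robot), up to 68 mm; needs 5 N at home, 1.4 N more per 10 mm; springs home when let go.
- pull_grip (a point): Grip point of the handle, on its axis, 72 mm above the table. It moves with the handle.
- pointer (a point): On the handle's thin steel pointer, 5 mm before its end; the pointer sticks out 35 mm from the handle's axis to the station's -y just above the scale; at the same station x as the handle's axis.
- mark (a point): The mark: the inner end of the brass clip (10 mm wide along x, 34 mm above the table at its top) clamped on the aluminium scale at the handle's right. It is fixed, 25 to 50 mm to the station's -x of the pointer's home, and shares the station's axes: the pointer is level with it when both have the same station x.
- capacitor: Bystander: dark blue capacitor can, 22 mm diameter, 28 mm tall, standing on the base plate between the channel and the handle, near the plate's -x edge. Origin at its foot's centre.
- multimeter: Bystander: beige hand multimeter, 160 x 85 x 34 mm, lying left of the station. Origin under its centre.
- screwdriver: Bystander: screwdriver, 170 mm, lying on the table between the robot and the station. Origin under its middle.
- reel: Bystander: grey reel, 60 mm diameter, 36 mm tall, left of the station. Origin at its foot's centre.
- heatsink: Bystander: finned aluminium heat sink 60 x 50 x 31 mm, right of the station. Origin under its centre.
- transformer: Bystander: small transformer 50 x 58 x 42 mm, right of the station. Origin under its centre.
Mind the look-alikes: they are no part of the job. There is more than one size of the carrier; the job needs the middle-sized.

How it is judged:
By the outcome, as a careful person would: the job done as asked, in the order asked, and still so for the second after the job is handed in, while the arm keeps its last pose, push and grip.
It also fails if it takes over 48 s, if anything falls off the work surface, if the arm or the gripper's body presses on something with over 40 N, if the wrist force passes 120 N, or if a joint passes its speed limit or range.

## Working session

There is one attempt and no reset: what is moved stays moved. The work goes in short steps, Python scripts to look and compute and a tool call to move; the robot and the scene stay as the last step left them, time stands still between calls to the robot, and variables do not carry over. Pictures are saved under pics/ and viewed, at most 10 in all, crops included, and the job is handed in when it is done.

Besides the shell and the picture viewer there is one more tool, called after "Request:" by a JSON object that holds its "api" and its "payload". servo_tool: Moves the arm, as the interface text tells. Its arguments: {"type":"object","properties":{"increments":{"type":"array"},"force":{"type":"number"}},"required":["increments"]}

```bash
mkdir -p pics; cat > h.py <<'E'
import numpy as np, cv2
from plant import *
def look(n):
    p=camera_params(n); im,d=read_camera(n); np.savez(f'{n}.npz',im=im,d=d,**{k:np.array(v) for k,v in p.items()}); return im,d,p
def load(n): 
    z=np.load(f'{n}.npz'); return z['im'],z['d'],z
def ray(p,u,v,n):
    x=(u-p['cx'])/p['fx'];y=(v-p['cy'])/p['fy']
    if n=='wrist':
        r=np.hypot(x,y); s=np.tan(r)/r if r>1e-9 else 1; x*=s;y*=s
    return np.array([x,y,1.])
def world(p,u,v,n,d=None,z=None):
    R=cv2.Rodrigues(np.array(p['rvec'],float))[0]; t=np.array(p['tvec'],float).ravel()
    c=-R.T@t; w=R.T@ray(p,u,v,n)
    s=d if z is None else (z-c[2])/w[2]
    return c+s*w
E
python3 - <<'E'
from h import *
for n in('top','side'):
    im,d,p=look(n); cv2.imwrite(f'pics/{n}0.png',cv2.resize(im[:,:,::-1],(800,600),interpolation=cv2.INTER_CUBIC))
    print(n,p)
print(read_state())
E
```

```text
top {'fx': 447.7207116834282, 'fy': 447.7207116834282, 'cx': 255.76645137924504, 'cy': 192.63129431816222, 'rvec': array([ 2.15710527, -2.12915718,  0.14156138]), 'tvec': array([0.15930492, 0.53783032, 1.18461947])}
side {'fx': 395.38949601477253, 'fy': 395.38949601477253, 'cx': 254.82398345236146, 'cy': 187.78891845697422, 'rvec': array([ 2.29290326, -0.41061708,  0.15469935]), 'tvec': array([-0.45436929,  0.26793894,  0.85278399])}
{'t': 0.1, 'q': array([ 1.15759502e+00,  1.31088028e-01,  1.48917478e+00, -1.05796280e-05,
        1.52298890e+00, -8.54175795e-02]), 'dq': array([-9.20056612e-04, -2.60935362e-04, -3.18047813e-03, -1.26646643e-03,
       -7.13504488e-04, -1.93035907e-05]), 'joint_torque': array([ 1.30715103e-03, -5.61334956e+01, -4.93099451e+01,  7.70663540e-02,
        2.90840375e-02, -1.13693238e-05]), 'tool_pos': array([0.19307544, 0.56786957, 0.40378824]), 'orientation': array([-5.12513485e-01, -3.09909994e+00,  2.52923358e-03]), 'force': array([-0.28269199, -1.06126616,  0.09586394]), 'wrist_torque': array([ 0.02059745, -0.0211298 , -0.01943008]), 'gripper_force': 0.0, 'opening': 0.09297038325355633}
```

View pics/top0.png

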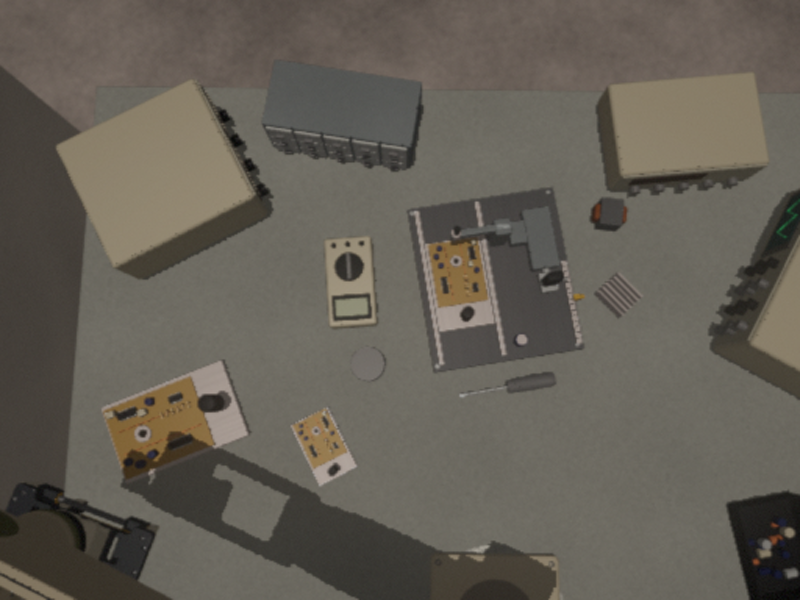

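View pics/side0.png

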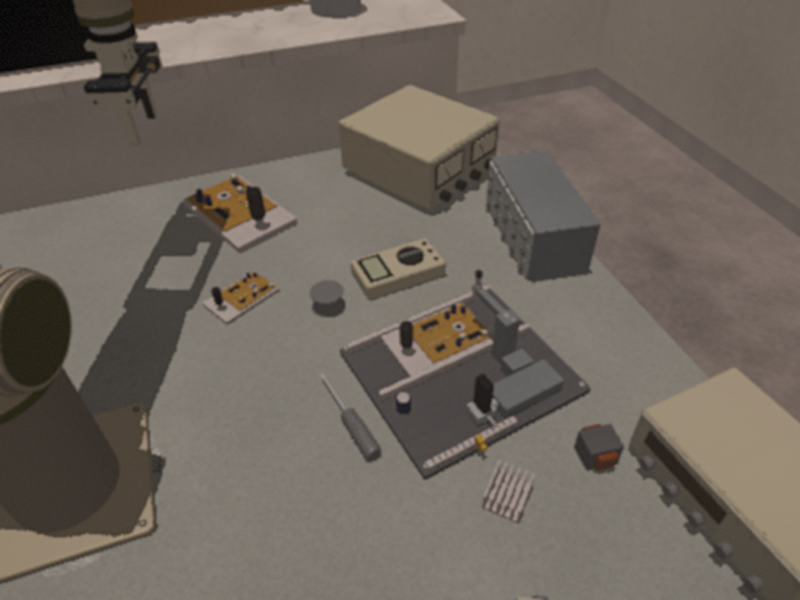

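The top picture shows three carriers:
- large, at (175,420)
- small, at (323,447)
- middle-sized, in the station channel at (460,283), with its knob at (467,314) and eyelet at (456,261)

The one in the channel fits the job. The handle is at (552,278), the brass clip at (578,296), and the station's corners are at (409,210), (550,188), (582,348) and (436,370).

```bash
python3 - <<'E'
from h import *
im,d,p=load('top')
def P(u,v,z): return world(p,u/1.5625-.18,v/1.5625-.18,'top',z=z)
for n,u,v,z in [('FL',409,210,.012),('FR',550,188,.012),('NR',582,348,.012),('NL',436,370,.012),('knob',467,313,.085),('eye',456,261,.026),('handle',553,276,.092),('clip',578,296,.034),('cap',521,339,.04),('needlecap',456,231,.133)]:
    print(n,P(u,v,z).round(4))
c=im[110:245,250:385,::-1]; cv2.imwrite('pics/crop.png',cv2.resize(c,(600,600),interpolation=cv2.INTER_CUBIC))
E
```

```text
FL [0.7077 0.1524 0.012 ]
FR [ 0.7519 -0.1047  0.012 ]
NR [ 0.4601 -0.1563  0.012 ]
NL [0.418  0.1013 0.012 ]
knob [0.5107 0.053  0.085 ]
eye [0.6112 0.0675 0.026 ]
handle [ 0.5741 -0.0905  0.092 ]
clip [ 0.5496 -0.1459  0.034 ]
cap [ 0.4722 -0.0443  0.04  ]
needlecap [0.6395 0.0751 0.133 ]
```

View pics/crop.png

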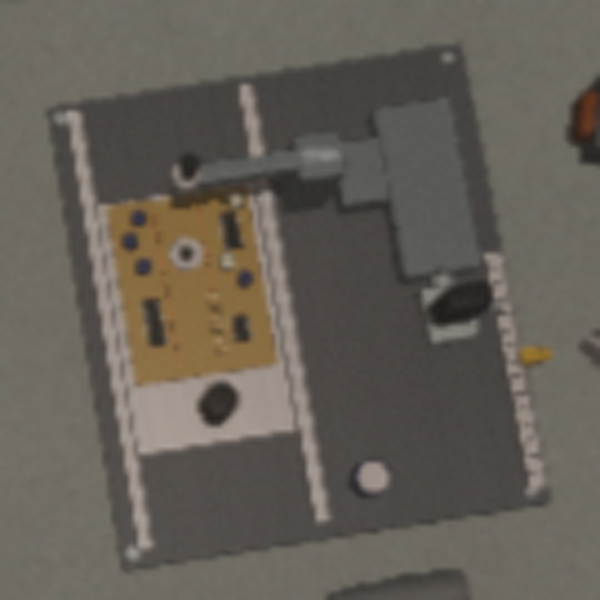

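```bash
cat >> h.py <<'E'
from scipy.spatial.transform import Rotation as Ro
ST=dict(c=np.array([.5844,-.0018]),yaw=np.radians(10.0))
def st2w(x,y,z):
    c,s=np.cos(ST['yaw']),np.sin(ST['yaw']); return np.array([ST['c'][0]+c*x-s*y,ST['c'][1]+s*x+c*y,z])
def w2st(w):
    c,s=np.cos(ST['yaw']),np.sin(ST['yaw']); a=w[:2]-ST['c']; return np.array([c*a[0]+s*a[1],-s*a[0]+c*a[1],*w[2:]])
def goal(tcp,sign=1):
    s=read_state(); R0=Ro.from_rotvec(s['orientation'])
    c,sn=np.cos(ST['yaw']),np.sin(ST['yaw'])
    y=sign*np.array([-sn,c,0]); z=np.array([0,0,-1.]); x=np.cross(y,z)
    R1=Ro.from_matrix(np.c_[x,y,z])
    print('slide mm',(R0.inv().apply(tcp-s['tool_pos'])*1e3).round(1),'dr',(R0.inv()*R1).as_rotvec().round(4),'t',s['t'],'pos',s['tool_pos'].round(4))
E
python3 - <<'E'
from h import *
s=read_state(); R=Ro.from_rotvec(s['orientation']); print(R.as_matrix().round(3))
p=camera_params('wrist'); Rc=cv2.Rodrigues(p['rvec'])[0]; C=-Rc.T@p['tvec']
print('cam in tool',R.inv().apply(C-s['tool_pos']),'cam axis in tool',R.inv().apply(Rc[2]),p['fx'],p['cx'],p['cy'])
for sg in(1,-1): goal(st2w(-.063,.06,.36),sg)
E
```

```text
[[-0.947  0.322 -0.001]
 [ 0.322  0.947 -0.002]
 [ 0.    -0.002 -1.   ]]
cam in tool [0.07426929 0.00080196 0.01879186] cam axis in tool [-2.67675475e-01  9.10840644e-04  9.63508698e-01] 297.3186396354542 256.17873740240265 192.6299185462323
slide mm [-469.8 -391.    44.4] dr [-1.600e-03 -5.000e-04 -5.023e-01] t 0.1 pos [0.1931 0.5679 0.4038]
slide mm [-469.8 -391.    44.4] dr [-7.0000e-04  2.1000e-03  2.6393e+00] t 0.1 pos [0.1931 0.5679 0.4038]
```

Request:
{"api": "servo_tool", "payload": {"increments": [{"slide":[-470,-391,44],"dr":[0,0,-0.502],"jaw":0},{"slide":[-470,-391,44],"dr":[0,0,-0.502],"jaw":0},{"slide":[-470,-391,44],"dr":[0,0,-0.502],"jaw":0},{"slide":[-470,-391,44],"dr":[0,0,-0.502],"jaw":0},{"slide":[-470,-391,44],"dr":[0,0,-0.502],"jaw":0},{"slide":[-470,-391,44],"dr":[0,0,-0.502],"jaw":0},{"slide":[-470,-391,44],"dr":[0,0,-0.502],"jaw":0},{"slide":[-470,-391,44],"dr":[0,0,-0.502],"jaw":0},{"slide":[-470,-391,44],"dr":[0,0,-0.502],"jaw":0},{"slide":[-470,-391,44],"dr":[0,0,-0.502],"jaw":0},{"slide":[-470,-391,44],"dr":[0,0,-0.502],"jaw":0},{"slide":[-470,-391,44],"dr":[0,0,-0.502],"jaw":0},{"slide":[-470,-391,44],"dr":[0,0,-0.502],"jaw":0},{"slide":[-470,-391,44],"dr":[0,0,-0.502],"jaw":0},{"slide":[-470,-391,44],"dr":[0,0,-0.502],"jaw":0},{"slide":[-470,-391,44],"dr":[0,0,-0.502],"jaw":0},{"slide":[-470,-391,44],"dr":[0,0,-0.502],"jaw":0},{"slide":[-470,-391,44],"dr":[0,0,-0.502],"jaw":0}]}}

```text
t: 1.9
tool_pos: [0.5119, 0.0476, 0.3609]
orientation: [-0.276, 3.129, 0.0]
force: [0.0, -0.4, 0.1]
opening: 0.0934
gripper_force: 0.0
```

```bash
python3 - <<'E'
from h import *
im,d,p=look('wrist'); cv2.imwrite('pics/w1.png',cv2.resize(im[:,:,::-1],(800,600),interpolation=cv2.INTER_CUBIC))
goal(st2w(-.063,.06,.36))
print(read_state()['q'])
E
```

```text
slide mm [ 0.2 -1.   1. ] dr [0.     0.0004 0.0011] t 1.95 pos [0.512  0.0474 0.361 ]
[-7.42870520e-03 -7.85370931e-02  1.78105180e+00  9.55576446e-05
  1.43870782e+00 -1.75383943e+00]
```

View pics/w1.png

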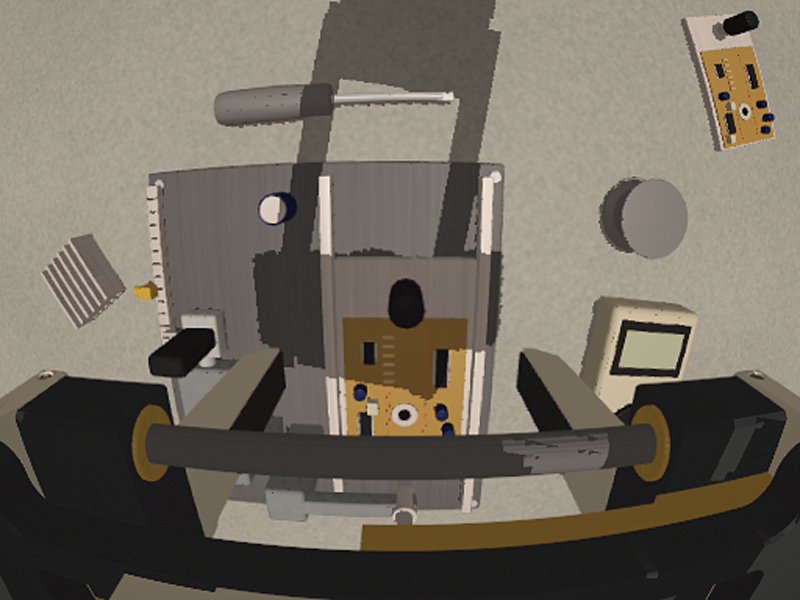

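```bash
python3 - <<'E'
from h import *
im,d,p=load('wrist')
k=1.5625
for n,u,v,z in [('knobtop',406,311,.085),('eye',404,414,.026),('needlecap',403,510,.133),('clipinner',154,292,.034),('handletop',167,360,.092),('NL',503,163,.012),('NR',150,175,.012),('railL',487,178,.028),('railR',325,178,.028),('capacitor',272,210,.04)]:
    w=world(p,u/k-.18,v/k-.18,'wrist',z=z); dd=d[int(v/k),int(u/k)]
    w2=world(p,u/k-.18,v/k-.18,'wrist',d=dd)
    print(n,(w*1e3).round(1),'st',(w2st(w)*1e3).round(1),'depth',(w2*1e3).round(1))
c=im[150:290,80:270,::-1]; cv2.imwrite('pics/w1c.png',cv2.resize(c,(800,590),interpolation=cv2.INTER_CUBIC))
E
```

```text
knobtop [514.8  52.2  85. ] st [-59.2  65.3  85. ] depth [514.5  52.2  85.9]
eye [614.5  69.5  26. ] st [42. 65. 26.] depth [613.1  69.2  28.5]
needlecap [619.8  69.1 133. ] st [ 47.1  63.7 133. ] depth [439.1  35.3 342.1]
clipinner [ 549.  -134.3   34. ] st [ -57.9 -124.3   34. ] depth [ 550.4 -136.4   30.1]
handletop [572.2 -92.5  92. ] st [-27.8 -87.2  92. ] depth [572.1 -92.4  92.2]
NL [416.3 105.6  12. ] st [-146.9  135.    12. ] depth [416.2 105.7  11.5]
NR [ 463.5 -157.3   12. ] st [-146.1 -132.2   12. ] depth [ 463.4 -156.3   13.7]
railL [429.8  93.3  28. ] st [-135.7  120.5   28. ] depth [429.9  93.   29.4]
railR [449.2 -14.3  28. ] st [-135.3   11.2   28. ] depth [449.2 -14.1  29. ]
capacitor [474.9 -44.8  40. ] st [-115.3  -23.3   40. ] depth [474.7 -44.3  41.9]
```

View pics/w1c.png

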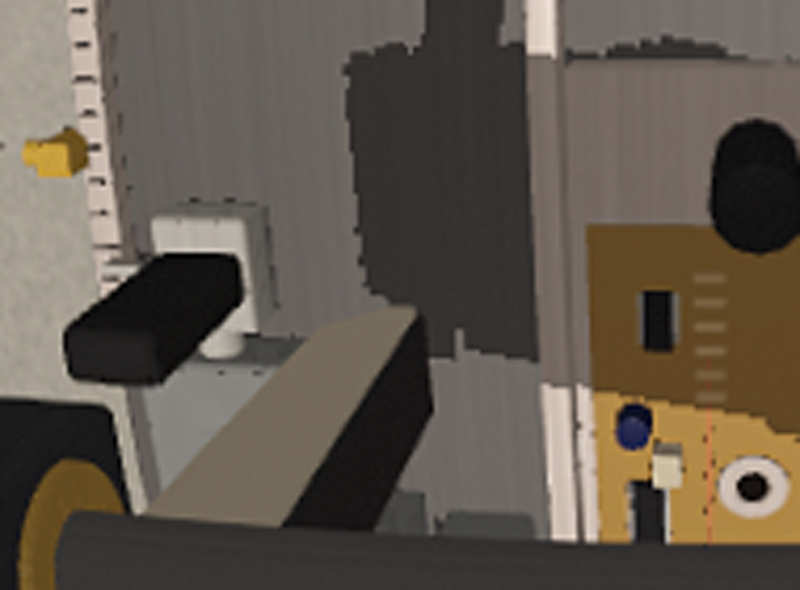

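Request:
{"api": "servo_tool", "payload": {"increments": [{"slide":[40,0,20],"dr":[0,0,0],"jaw":0},{"slide":[80,0,40],"dr":[0,0,0],"jaw":0},{"slide":[110,0,60],"dr":[0,0,0],"jaw":0},{"slide":[110,0,60],"dr":[0,0,0],"jaw":0},{"slide":[110,0,60],"dr":[0,0,0],"jaw":0}]}}

```text
t: 2.45
tool_pos: [0.4035, 0.0277, 0.3007]
orientation: [-0.274, 3.129, 0.0]
force: [0.6, 0.1, 0.6]
opening: 0.093
gripper_force: 0.0
```

```bash
python3 - <<'E'
from h import *
im,d,p=look('wrist'); cv2.imwrite('pics/w2.png',cv2.resize(im[180:300,130:330,::-1],(800,480),interpolation=cv2.INTER_CUBIC))
E
```

```text
(no output)
```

View pics/w2.png

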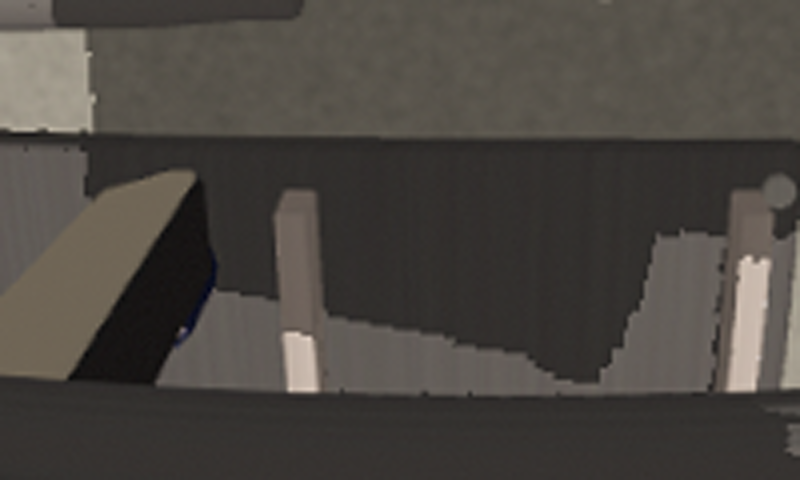

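```bash
sed -i 's/\[.5844,-.0018\]/[.5835,.0031]/' h.py; python3 - <<'E'
from h import *
goal(np.array([.5148,.0522,.237]))
print(w2st(np.array([.5148,.0522])))
E
```

```text
slide mm [-112.6    5.    65.1] dr [-0.0005  0.0025 -0.    ] t 2.5 pos [0.4046 0.0277 0.3019]
[-0.05913017  0.06028369]
```

Request:
{"api": "servo_tool", "payload": {"increments": [{"slide":[-40,5,0],"dr":[0,0,0],"jaw":0},{"slide":[-80,5,0],"dr":[0,0,0],"jaw":0},{"slide":[-112,5,0],"dr":[0,0,0],"jaw":0},{"slide":[-112,5,0],"dr":[0,0,0],"jaw":0},{"slide":[-112,5,25],"dr":[0,0,0],"jaw":0},{"slide":[-112,5,50],"dr":[0,0,0],"jaw":0},{"slide":[-112,5,65],"dr":[0,0,0],"jaw":0},{"slide":[-112,5,65],"dr":[0,0,0],"jaw":0},{"slide":[-112,5,65],"dr":[0,0,0],"jaw":0}]}}

```text
t: 3.4
tool_pos: [0.5138, 0.0519, 0.2366]
orientation: [-0.273, 3.129, -0.0]
force: [-0.4, -0.6, 0.1]
opening: 0.0929
gripper_force: 0.0
```

Request:
{"api": "servo_tool", "payload": {"increments": [{"slide":[0,0,0],"dr":[0,0,0],"jaw":0.5},{"slide":[0,0,0],"dr":[0,0,0],"jaw":1},{"slide":[0,0,0],"dr":[0,0,0],"jaw":1},{"slide":[0,0,0],"dr":[0,0,0],"jaw":1},{"slide":[0,0,0],"dr":[0,0,0],"jaw":1},{"slide":[0,0,0],"dr":[0,0,0],"jaw":1},{"slide":[0,0,0],"dr":[0,0,0],"jaw":1},{"slide":[0,0,0],"dr":[0,0,0],"jaw":1}], "force": 25}}

```text
t: 4.2
tool_pos: [0.5133, 0.0518, 0.2357]
orientation: [0.273, -3.13, -0.0]
force: [0.4, -0.4, 0.4]
opening: 0.0335
gripper_force: 0.0
```

```bash
python3 - <<'E'
from h import *
s=read_state();print(s['tool_pos'],s['force'],s['opening'],w2st(s['tool_pos']))
im,d,p=look('top')
# sub-pixel: print eyelet/needle crop
cv2.imwrite('pics/t2.png',cv2.resize(im[125:225,262:362,::-1],(600,600),interpolation=cv2.INTER_CUBIC))
im,d,p=look('side')
E
```

```text
[0.51330987 0.05183267 0.23567357] [ 0.3839868  -0.43360347  0.3519337 ] 0.03345875166406204 [-0.06066144  0.0601807   0.23567357]
```

Request:
{"api": "servo_tool", "payload": {"increments": [{"slide":[0,0,0],"dr":[0,0,0],"jaw":1},{"slide":[0,0,0],"dr":[0,0,0],"jaw":1},{"slide":[0,0,0],"dr":[0,0,0],"jaw":1},{"slide":[0,0,0],"dr":[0,0,0],"jaw":1},{"slide":[-5,0,0],"dr":[0,0,0],"jaw":1},{"slide":[-10,0,0],"dr":[0,0,0],"jaw":1},{"slide":[-15,0,0],"dr":[0,0,0],"jaw":1},{"slide":[-20,0,0],"dr":[0,0,0],"jaw":1},{"slide":[-25,0,0],"dr":[0,0,0],"jaw":1},{"slide":[-25,0,0],"dr":[0,0,0],"jaw":1},{"slide":[-25,0,0],"dr":[0,0,0],"jaw":1}]}}

```text
t: 5.4
tool_pos: [0.538, 0.0562, 0.2357]
orientation: [-0.273, 3.13, 0.0]
force: [-1.0, 0.3, 0.4]
opening: 0.0216
gripper_force: 25.0
```

```bash
python3 - <<'E'
from h import *
s=read_state();print(s['tool_pos'],s['force'],s['opening'],w2st(s['tool_pos']))
im,d,p=look('side')
c=cv2.resize(im[160:240,230:350,::-1],(800,533),interpolation=cv2.INTER_CUBIC); cv2.imwrite('pics/s2.png',c)
E
```

```text
[0.53799938 0.05622216 0.23572882] [-0.99247596  0.31651216  0.41414926] 0.021610104091782135 [-0.03558479  0.06021622  0.23572882]
```

View pics/s2.png

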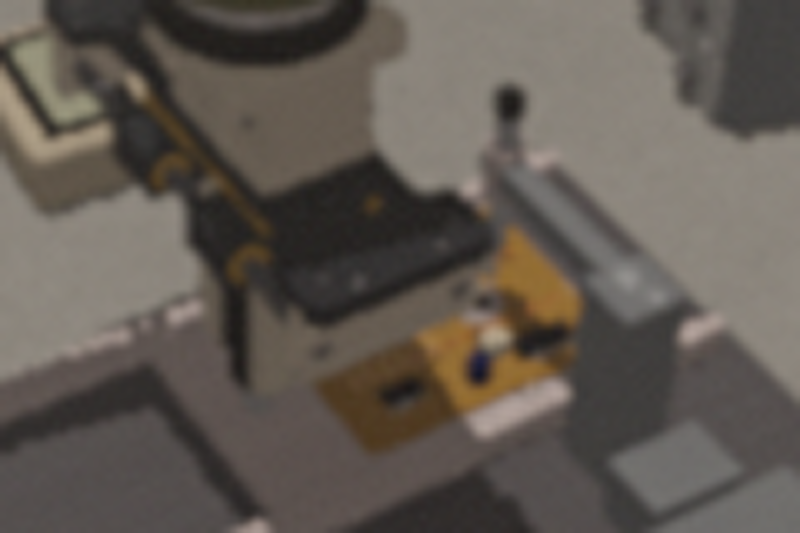

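Request:
{"api": "servo_tool", "payload": {"increments": [{"slide":[-25,0,0],"dr":[0,0,0],"jaw":0},{"slide":[-25,0,0],"dr":[0,0,0],"jaw":0}]}}

```text
t: 5.65
tool_pos: [0.5641, 0.0607, 0.2361]
orientation: [-0.273, 3.127, 0.0]
force: [-0.6, -0.2, 0.3]
opening: 0.0331
gripper_force: 0.0
```

My last row repeated an offset that counts from the new call's start, so the tool moved about 25 mm further while the fingers opened. I'll back off and see where the carrier is.

Request:
{"api": "servo_tool", "payload": {"increments": [{"slide":[0,0,0],"dr":[0,0,0],"jaw":0},{"slide":[0,0,0],"dr":[0,0,0],"jaw":0},{"slide":[0,0,0],"dr":[0,0,0],"jaw":0},{"slide":[0,0,-30],"dr":[0,0,0],"jaw":0},{"slide":[0,0,-65],"dr":[0,0,0],"jaw":0},{"slide":[0,0,-95],"dr":[0,0,0],"jaw":0},{"slide":[40,0,-95],"dr":[0,-0.1,0],"jaw":0},{"slide":[70,0,-95],"dr":[0,-0.2,0],"jaw":0},{"slide":[100,0,-95],"dr":[0,-0.3,0],"jaw":0},{"slide":[100,0,-95],"dr":[0,-0.42,0],"jaw":0},{"slide":[100,0,-95],"dr":[0,-0.54,0],"jaw":0},{"slide":[100,0,-95],"dr":[0,-0.6,0],"jaw":0},{"slide":[100,0,-95],"dr":[0,-0.6,0],"jaw":0},{"slide":[100,0,-95],"dr":[0,-0.6,0],"jaw":0}]}}

```text
t: 7.05
tool_pos: [0.4637, 0.0431, 0.3307]
orientation: [-0.221, 2.535, 0.068]
force: [0.8, 0.2, 0.5]
opening: 0.0928
gripper_force: 0.0
```

```bash
python3 - <<'E'
from h import *
im,d,p=look('wrist'); cv2.imwrite('pics/w3.png',cv2.resize(im[60:300,96:416,::-1],(800,600),interpolation=cv2.INTER_CUBIC))
E
```

```text
(no output)
```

View pics/w3.png

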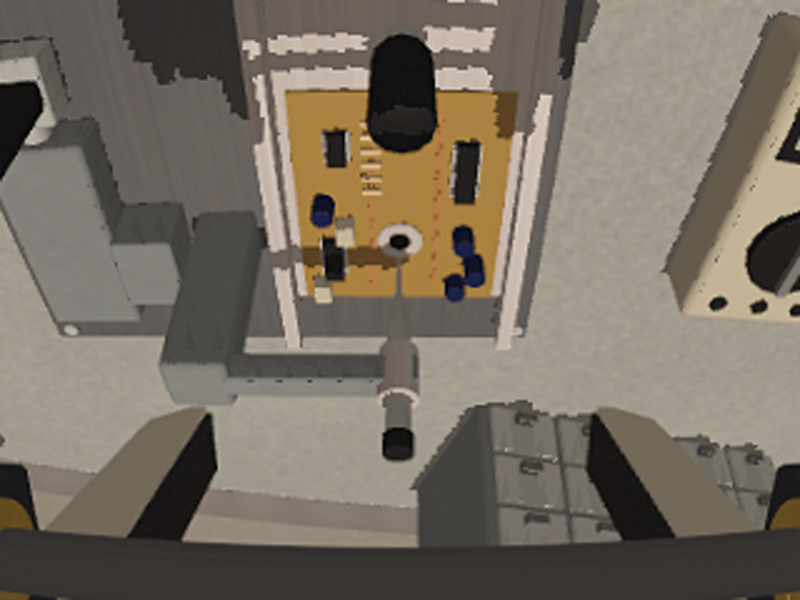

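```bash
python3 - <<'E'
from h import *
im,d,p=load('wrist')
g=im.mean(2).astype(int)
print('cols',list(range(246,268)))
for v in range(148,176): print(v,g[v,246:268])
for n,u,v,z in [('eye',255.9,156.5,.026),('tip',255.7,161,.030),('tip2',255.7,163,.030),('tip3',255.7,159,.03),('knob',256.8,60+128/2.5,.085)]:
    print(n,(w2st(world(p,u,v,'wrist',z=z))*1e3).round(1))
E
```

```text
cols [246, 247, 248, 249, 250, 251, 252, 253, 254, 255, 256, 257, 258, 259, 260, 261, 262, 263, 264, 265, 266, 267]
148 [120 120 120 120 120 121 121 119 119 118 110  91 104 121 121 121 120 120
 121 120 120 120]
149 [121 121 120 120 119 117 110 108 126 136 122  95 105 114 117 120 120 121
 121 121 121 121]
150 [121 120 120 116 119 137 146 157 163 169 165 162 163 158 140 107 104 120
 121 120 120 120]
151 [121 119 118 131 164 168 175 181 180 180 180 180 182 182 174 150 119 115
 120 120 120 119]
152 [120 120 136 170 183 178 179 182 183 184 182 182 182 183 183 179 162 119
 105 120 121 121]
153 [117 126 162 184 181 179 173 140 130 128 128 132 154 187 183 181 180 158
 126 119 120 120]
154 [120 142 179 183 182 170 113  53  23   3  15  31  78 154 186 182 182 179
 160 117 121 121]
155 [132 166 183 182 183 166  17   8  10  14  11  12   1  90 162 183 182 182
 166 107 121 120]
156 [132 166 184 185 182 146   3  12  15  16  14  15   9  43 135 185 182 182
 169 123 119 121]
157 [132 166 188 178 131 100   6  11  16  16  16  16   7  55 140 184 182 182
 171 121 119 121]
158 [119 114 137 127  94  89  52  
[... 1086 characters left out ...]
0
 120 120 120 121]
170 [119 120 120 120 120 120 120 118 106  88 105 122 120 120 120 120 120 120
 120 120 121 107]
171 [120 120 120 120 120 120 120 119 106  87 105 122 120 120 120 120 120 120
 120 120 120 118]
172 [120 120 120 120 121 120 120 119 106  88 104 122 120 120 120 120 120 120
 120 120 120 119]
173 [120 120 121 120 120 120 120 119 106  87 104 122 121 120 120 120 120 120
 120 120 120 120]
174 [120 120 120 120 120 120 122 118 107  86 104 122 120 120 120 120 120 120
 120 120 120 120]
175 [120 120 119 120 120 120 121 118 107  86 104 122 121 120 121 120 120 120
 120 120 120 120]
eye [69.2 60.7 26. ]
tip [72.5 60.5 30. ]
tip2 [75.6 60.5 30. ]
tip3 [69.3 60.5 30. ]
knob [-32.8  61.5  85. ]
```

```bash
python3 - <<'E'
from h import *
im,d,p=load('wrist')
for v in range(157,167): print(v,[tuple(int(a) for a in x) for x in im[v,252:259]],(d[v,253:258]*1e3).round().astype(int))
for v in range(176,206,2): print(v,im[v,249:264].mean(1).astype(int), (d[v,254:258]*1e3).round().astype(int))
# vertical line x=70.. predicted projection of needle at st x in 66..76
R=cv2.Rodrigues(p['rvec'])[0]
def proj(w):
    c=R@w+p['tvec'];th=np.arctan2(np.hypot(c[0],c[1]),c[2]);r=np.hypot(c[0],c[1]);return p['cx']+p['fx']*th*c[0]/r,p['cy']+p['fy']*th*c[1]/r
for x in(.066,.07,.074): print(x,[np.round(proj(st2w(x,.0605,z)),1) for z in(.03,.085,.133)])
E
```

```text
157 [(10, 6, 3), (17, 11, 6), (22, 17, 11), (22, 17, 11), (20, 16, 12), (21, 15, 12), (11, 8, 3)] [332 332 333 332 332]
158 [(60, 51, 47), (8, 5, 3), (8, 3, 1), (10, 5, 3), (10, 6, 2), (8, 3, 1), (24, 20, 15)] [335 333 335 335 334]
159 [(101, 91, 84), (92, 82, 75), (63, 57, 52), (25, 21, 19), (35, 30, 27), (76, 66, 60), (146, 131, 121)] [336 335 335 336 335]
160 [(108, 97, 90), (108, 98, 90), (102, 92, 84), (99, 89, 82), (99, 88, 81), (103, 92, 85), (158, 143, 133)] [337 337 336 337 336]
161 [(108, 98, 91), (107, 97, 91), (108, 97, 90), (109, 98, 91), (107, 96, 88), (106, 96, 89), (120, 109, 102)] [338 338 337 337 339]
162 [(97, 80, 61), (100, 83, 66), (103, 92, 83), (100, 94, 88), (101, 93, 86), (102, 89, 77), (98, 84, 69)] [341 340 333 338 338]
163 [(91, 68, 35), (92, 68, 37), (94, 77, 58), (93, 85, 75), (94, 78, 61), (92, 70, 43), (88, 67, 39)] [341 341 333 335 341]
164 [(90, 65, 32), (91, 66, 31), (92, 73, 50), (94, 84, 72), (91, 74, 52), (87, 62, 29), (83, 60, 29)] [341 343 331 333 342]
165 [(90, 67, 33), (90, 65, 31), (91, 72, 49), (93, 86, 75), (88, 76, 62), (121, 88, 40), (16
[... 848 characters left out ...]
95  94  93  91  89  93 108 102  90] [297 298 298 297]
196 [151 121  93  99 101 103 102 103 104 104 107 135 163 160 157] [293 292 292 292]
198 [ 95  95  98  99 101 104 103 102 104 105 106 104 101 125 159] [292 292 291 292]
200 [ 95  96  98  99 102 103 103 103 105 105 107 106 101 100 132] [289 290 289 290]
202 [ 76  89  99  99 101 103 103 102 103 105 107 100  76  80 124] [287 287 287 288]
204 [ 78  92  99 100 101 102 103 103 104 106 107 100  76  65 109] [287 287 287 287]
0.066 [array([255.7, 156.8]), array([255.7, 194.7]), array([255.7, 236. ])]
0.07 [array([255.7, 159.4]), array([255.7, 197.3]), array([255.7, 238.3])]
0.074 [array([255.7, 162. ]), array([255.7, 199.8]), array([255.7, 240.5])]
```

```bash
python3 - <<'E'
from h import *
im,d,p=load('wrist')
for v in (163,164,165,167,170,173,176,179,186,194,200,230,240,244):
  for u in (254,255): print(v,u,(w2st(world(p,u,v,'wrist',d=d[v,u]))*1e3).round(1),end='  ')
  print()
for v in(149,151,161): print('board',v,(w2st(world(p,250,v,'wrist',d=np.median(d[v,248:252])))*1e3).round(1))
E
```

```text
163 254 [77.8 58.5 27.7]  163 255 [72.  59.7 33.7]  
164 254 [80.1 58.5 27. ]  164 255 [71.9 59.7 35.4]  
165 254 [81.3 58.5 27.4]  165 255 [73.3 59.7 35.6]  
167 254 [85.1 58.5 27. ]  167 255 [71.5 59.7 40.6]  
170 254 [89.2 58.4 27.9]  170 255 [71.4 59.7 45.3]  
173 254 [95.2 58.4 27. ]  173 255 [71.2 59.7 50.1]  
176 254 [99.4 58.4 28. ]  176 255 [71.1 59.7 54.6]  
179 254 [70.4 58.7 59.8]  179 255 [70.3 59.7 59.8]  
186 254 [68.7 58.7 71.1]  186 255 [68.4 59.8 71.3]  
194 254 [67.4 58.8 82.9]  194 255 [67.9 59.8 82.5]  
200 254 [64.7 58.9 92.7]  200 255 [65.2 59.8 92.4]  
230 254 [ 67.2  59.  125.8]  230 255 [ 67.5  59.9 125.7]  
240 254 [ 69.1  59.  135.3]  240 255 [ 71.1  59.9 134.2]  
244 254 [ 78.6  58.9 134. ]  244 255 [ 77.5  59.8 134.6]  
board 149 [57.  54.2 27. ]
board 151 [58.7 54.2 28.4]
board 161 [75.  53.9 27.3]
```

```bash
python3 - <<'E'
from h import *
goal(st2w(-.031,.0603,.30))
E
```

```text
slide mm [-48.5   0.2  70.4] dr [-2.000e-04  5.985e-01 -3.000e-04] t 7.1 pos [0.464  0.0431 0.3309]
```

Request:
{"api": "servo_tool", "payload": {"increments": [{"slide":[-10,0,0],"dr":[0,0.14,0],"jaw":0},{"slide":[-20,0,10],"dr":[0,0.28,0],"jaw":0},{"slide":[-30,0,30],"dr":[0,0.42,0],"jaw":0},{"slide":[-40,0,50],"dr":[0,0.54,0],"jaw":0},{"slide":[-48.5,0,70.5],"dr":[0,0.599,0],"jaw":0},{"slide":[-48.5,0,70.5],"dr":[0,0.599,0],"jaw":0},{"slide":[-48.5,0,70.5],"dr":[0,0.599,0],"jaw":0}]}}

```text
t: 7.8
tool_pos: [0.5428, 0.0571, 0.299]
orientation: [0.274, -3.129, -0.0]
force: [-0.4, -0.9, 0.0]
opening: 0.0928
gripper_force: 0.0
```

```bash
python3 - <<'E'
from h import *
goal(st2w(-.031,.0603,.236))
E
```

```text
slide mm [ 0.2  0.  63. ] dr [ 0.0002 -0.0007 -0.    ] t 7.8 pos [0.5428 0.0571 0.299 ]
```

Next: descend, grip, push 4 mm, release.

Request:
{"api": "servo_tool", "payload": {"increments": [{"slide":[0,0,25],"dr":[0,0,0],"jaw":0},{"slide":[0,0,50],"dr":[0,0,0],"jaw":0},{"slide":[0,0,63],"dr":[0,0,0],"jaw":0},{"slide":[0,0,63],"dr":[0,0,0],"jaw":0.5},{"slide":[0,0,63],"dr":[0,0,0],"jaw":1},{"slide":[0,0,63],"dr":[0,0,0],"jaw":1},{"slide":[0,0,63],"dr":[0,0,0],"jaw":1},{"slide":[0,0,63],"dr":[0,0,0],"jaw":1},{"slide":[0,0,63],"dr":[0,0,0],"jaw":1},{"slide":[0,0,63],"dr":[0,0,0],"jaw":1},{"slide":[0,0,63],"dr":[0,0,0],"jaw":1},{"slide":[0,0,63],"dr":[0,0,0],"jaw":1},{"slide":[0,0,63],"dr":[0,0,0],"jaw":1},{"slide":[0,0,63],"dr":[0,0,0],"jaw":1},{"slide":[0,0,63],"dr":[0,0,0],"jaw":1},{"slide":[0,0,63],"dr":[0,0,0],"jaw":1}]}}

```text
t: 9.4
tool_pos: [0.5428, 0.057, 0.2369]
orientation: [-0.273, 3.129, 0.0]
force: [0.3, 0.5, -0.8]
opening: 0.0213
gripper_force: 25.0
```

Request:
{"api": "servo_tool", "payload": {"increments": [{"slide":[-2,0,0],"dr":[0,0,0],"jaw":1},{"slide":[-4,0,0],"dr":[0,0,0],"jaw":1},{"slide":[-4,0,0],"dr":[0,0,0],"jaw":1},{"slide":[-4,0,0],"dr":[0,0,0],"jaw":1},{"slide":[-4,0,0],"dr":[0,0,0],"jaw":1}]}}

```text
t: 9.9
tool_pos: [0.5464, 0.0576, 0.2369]
orientation: [0.273, -3.129, 0.0]
force: [-4.8, 0.3, 3.7]
opening: 0.0218
gripper_force: 25.0
```

Request:
{"api": "servo_tool", "payload": {"increments": [{"slide":[0,0,0],"dr":[0,0,0],"jaw":0},{"slide":[0,0,0],"dr":[0,0,0],"jaw":0},{"slide":[0,0,0],"dr":[0,0,0],"jaw":0},{"slide":[0,0,0],"dr":[0,0,0],"jaw":0},{"slide":[0,0,0],"dr":[0,0,0],"jaw":0},{"slide":[0,0,-30],"dr":[0,0,0],"jaw":0},{"slide":[0,0,-65],"dr":[0,0,0],"jaw":0},{"slide":[0,0,-95],"dr":[0,0,0],"jaw":0},{"slide":[30,0,-95],"dr":[0,-0.12,0],"jaw":0},{"slide":[55,0,-95],"dr":[0,-0.24,0],"jaw":0},{"slide":[80,0,-95],"dr":[0,-0.36,0],"jaw":0},{"slide":[80,0,-95],"dr":[0,-0.48,0],"jaw":0},{"slide":[80,0,-95],"dr":[0,-0.6,0],"jaw":0},{"slide":[80,0,-95],"dr":[0,-0.6,0],"jaw":0},{"slide":[80,0,-95],"dr":[0,-0.6,0],"jaw":0}]}}

```text
t: 11.4
tool_pos: [0.4675, 0.0437, 0.332]
orientation: [-0.221, 2.535, 0.068]
force: [-0.7, -0.5, -0.5]
opening: 0.0932
gripper_force: 0.0
```

```bash
python3 - <<'E'
from h import *
im,d,p=look('wrist'); cv2.imwrite('pics/w4.png',cv2.resize(im[130:210,216:296,::-1],(600,600),interpolation=cv2.INTER_CUBIC))
g=im.mean(2)
ys,xs=np.where((g<28)); m=(abs(xs-256)<10)&(abs(ys-157)<14); print('hole',xs[m].mean(),ys[m].mean(),ys[m].min(),ys[m].max())
print((w2st(world(p,xs[m].mean(),ys[m].mean(),'wrist',z=.026))*1e3).round(1))
for v in range(154,178): print(v,g[v,252:260].astype(int),(d[v,253:259]*1e3).round().astype(int))
for v in range(164,176,2):
  u=252+np.argmin(d[v,252:260]); print(v,u,(w2st(world(p,u,v,'wrist',d=d[v,u]))*1e3).round(1))
E
```

```text
hole 255.14285714285714 155.35714285714286 153 158
[72.3 59.8 26. ]
154 [55  8 13 12 13  9  5 92] [330 331 330 330 329 331]
155 [ 1  7 11 12 11 11  9 42] [332 332 333 332 332 331]
156 [ 0  4  6  7  7  7  8 54] [332 334 333 333 333 332]
157 [ 53   0   4   5   5   0  56 135] [335 335 333 332 333 335]
158 [ 86  67  58  21  31  43  69 115] [336 335 334   0 336 337]
159 [96 94 91 84 87 91 92 93] [338 337 331 337 337 338]
160 [ 98  98  95  94  95  98  96 134] [338 338 331 330 338 338]
161 [ 81  88  91  93  92  87  81 111] [339 339 329 329 339 338]
162 [ 64  67  74  86  79  86 115 116] [343 342 328 329 342 342]
163 [ 60  59  71  92 104 116 122 120] [343 344 327 326 343 344]
164 [116 115 112  94 108 121 120 120] [345 345 325 326 344 344]
165 [122 123 117  88 105 121 121 120] [345 346 325 325 346 346]
166 [121 118 108  87 104 122 119 120] [348 347 322 324 347 348]
167 [120 118 106  87 104 122 120 119] [349 349 324 322 349 349]
168 [120 119 106  87 104 121 120 120] [349 350 322 322 350 351]
169 [120 118 105  86 104 122 121 120] [351 351 321 322 352 351]
170 [120 118 106  86 104 121 120 120] [351 353 319 319 353 352]
171 [120 119 106  86 104 122 120 120] [352 351 318 318 353 352]
172 [120 118 107  86 103 121 120 120] [356 355 317 318 356 354]
173 [120 119 108  88 105 122 120 120] [355 357 317 317 357 355]
174 [121 117  97  89  96 112 121 120] [357 315 314 315 357 357]
175 [120 110  90  91  89 104 122 120] [358 314 314 313 314 358]
176 [118  96  91  92  89  95 113 121] [314 312 312 312 312 359]
177 [108  89  92  93  89  92 104 111] [312 311 310 310 312 312]
164 255 [71.1 59.7 41.3]
166 255 [70.8 59.7 44.7]
168 255 [72.  59.7 46.6]
170 255 [71.1 59.7 50.6]
172 255 [70.9 59.7 53.7]
174 255 [70.3 59.7 57.3]
```

View pics/w4.png

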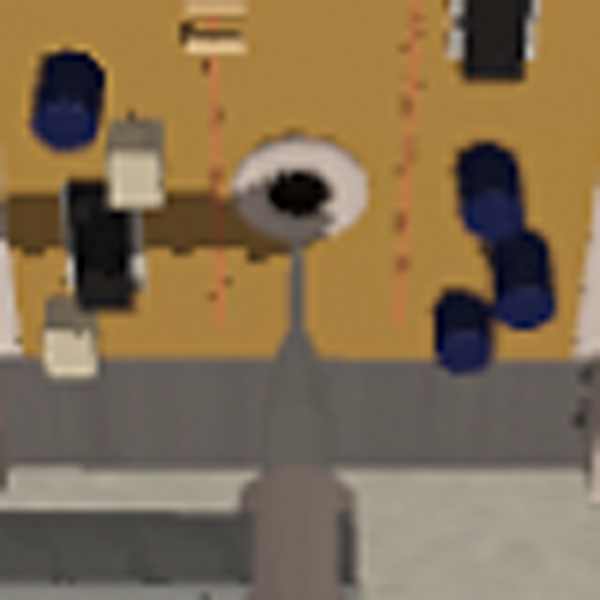

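The close-up shows the needle tip over the hole: hole centre x ≈ 72.3, needle ≈ 71.7 in my frame, so they agree within about 1 mm. Next is the handle.

```bash
python3 - <<'E'
from h import *
goal(st2w(-.062,-.095,.36))
E
```

```text
slide mm [ -52.7 -155.1    2.3] dr [-2.000e-04  5.983e-01 -3.000e-04] t 11.45 pos [0.4679 0.0438 0.3322]
```

Request:
{"api": "servo_tool", "payload": {"increments": [{"slide":[-10,-40,0],"dr":[0,0.14,0],"jaw":0},{"slide":[-20,-80,0],"dr":[0,0.28,0],"jaw":0},{"slide":[-35,-115,0],"dr":[0,0.42,0],"jaw":0},{"slide":[-53,-155,2],"dr":[0,0.54,0],"jaw":0},{"slide":[-53,-155,2],"dr":[0,0.598,0],"jaw":0},{"slide":[-53,-155,2],"dr":[0,0.598,0],"jaw":0},{"slide":[-53,-155,2],"dr":[0,0.598,0],"jaw":0},{"slide":[-53,-155,2],"dr":[0,0.598,0],"jaw":0}]}}

```text
t: 12.25
tool_pos: [0.5387, -0.1003, 0.3601]
orientation: [-0.274, 3.126, 0.001]
force: [-0.6, 0.3, -0.1]
opening: 0.0932
gripper_force: 0.0
```

```bash
python3 - <<'E'
from h import *
im,d,p=look('wrist'); cv2.imwrite('pics/w5.png',cv2.resize(im[100:250,160:340,::-1],(720,600),interpolation=cv2.INTER_CUBIC))
s=read_state(); print(s['tool_pos'],w2st(s['tool_pos']))
E
```

```text
[ 0.5385175  -0.10032217  0.36036928] [-0.06225818 -0.09403983  0.36036928]
```

View pics/w5.png

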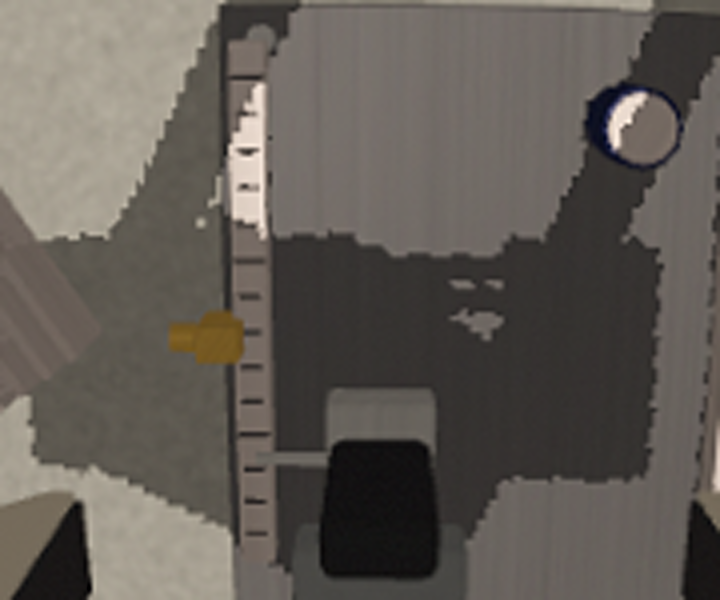

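```bash
python3 - <<'E'
from h import *
im,d,p=load('wrist')
I=im.astype(int); m=(I[:,:,0]-I[:,:,2]>60)
ys,xs=np.where(m); k=(xs>205)&(xs<225)&(ys>165)&(ys<200); print('clip wide',xs[k].min(),xs[k].max(),ys[k].min(),ys[k].max())
for u in range(209,222): c=ys[(xs==u)&k]; print(u,c.min() if len(c) else 0,c.max() if len(c) else 0,(w2st(world(p,u,(c.min()+c.max())/2,'wrist',z=.034))*1e3).round(1) if len(c) else '')
print('pointer gray'); print(im[210:220,226:242].mean(2).astype(int))
W=lambda u,v,z=None,d=None:(w2st(world(p,u,v,'wrist',z=z,d=d))*1e3).round(1)
for u in(228,234,238): print([W(u,214.5,z=z) for z in(.03,.034)], W(u,214.5,d=d[214,u]))
print('depth clip',W(216,184,d=d[184,216]),d[184,205:222])
# handle top from depth: points z in 88..96
vs,us=np.mgrid[200:250,235:275]; P=np.array([w2st(world(p,u,v,'wrist',d=d[v,u])) for u,v in zip(us.ravel(),vs.ravel())])
q=P[(P[:,2]>.089)&(P[:,2]<.096)]; print('handle top',len(q),q.min(0),q.max(0),np.median(q,0))
E
```

```text
clip wide 206 220 178 190
209 181 190 [ -57.2 -143.8   34. ]
210 180 190 [ -57.8 -142.7   34. ]
211 179 190 [ -58.3 -141.5   34. ]
212 178 190 [ -58.9 -140.4   34. ]
213 178 190 [ -58.8 -139.3   34. ]
214 178 190 [ -58.8 -138.3   34. ]
215 178 190 [ -58.8 -137.2   34. ]
216 178 190 [ -58.8 -136.1   34. ]
217 178 190 [ -58.8 -135.    34. ]
218 180 190 [ -57.7 -134.    34. ]
219 180 189 [ -58.3 -132.9   34. ]
220 182 187 [ -58.3 -131.8   34. ]
221 0 0 
pointer gray
[[108 103  77  47  50  49  49  49  51  51  51  49  51  48  50  71]
 [109 103  75  46  49  48  48  48  49  51  50  49  50  49  48  72]
 [108 104  73  43  46  47  45  46  47  47  46  46  46  47  47  62]
 [ 93  93  93  95  96  94  95  95  95  95  95  94  95  95  94  90]
 [ 99  99 100 100 101 101 100 100 101 100 101 101 101 101 100  88]
 [100  99 100 102 102 104 103 103 102 103 102 102 102 102 104  93]
 [ 86 104  89  59  61  63  62  63  66  78  77  77  78  79  79  73]
 [ 89 104  86  44  48  48  48  47  49  51  49  49  51  50  50  45]
 [109 105  88  45  47  49  50  48  50  51  49  50  49  50  47  37]
 [108 105  88  45  49  50  50  49  50  52  50  51  51  50  49  36]]
[array([ -22.8, -124.5,   30. ]), array([ -24.2, -124.1,   34. ])] [ -23.3 -124.3   31.5]
[array([ -22.8, -117.7,   30. ]), array([ -24.3, -117.4,   34. ])] [ -22.9 -117.7   30.4]
[array([ -22.8, -113.3,   30. ]), array([ -24.3, -113. ,   34. ])] [ -22.8 -113.3   30. ]
depth clip [ -59.2 -135.9   35.5] [0.32120904 0.32065234 0.32119992 0.32104284 0.31454113 0.3144311
 0.31598175 0.31576008 0.31521297 0.3158482  0.31573355 0.3148415
 0.3149372  0.31585062 0.3157499  0.32223445 0.32740203]
handle top 457 [-0.03084906 -0.10813487  0.08905256] [-0.01592737 -0.08119223  0.09488371] [-0.02422756 -0.09507865  0.09274743]
```

```bash
python3 - <<'E'
from h import *
im,d,p=load('wrist')
for v in range(174,195): print(v,[tuple(int(a) for a in im[v,u]) for u in(213,216,219)],[(w2st(world(p,u,v,'wrist',d=d[v,u]))*1e3).round(1)[[0,2]].tolist() for u in(213,216,219)])
print([(w2st(world(p,216,v,'wrist',z=.034))*1e3).round(1)[0] for v in(177.5,179.5,190.5)])
goal(st2w(-.0235,-.095,.30))
E
```

```text
174 [(92, 87, 79), (46, 44, 42), (111, 100, 92)] [[-62.5, -0.1], [-65.3, 13.1], [-67.5, 23.5]]
175 [(94, 90, 82), (45, 43, 41), (118, 106, 99)] [[-61.4, 0.7], [-64.0, 12.5], [-66.2, 22.7]]
176 [(94, 91, 84), (45, 44, 43), (118, 106, 99)] [[-60.2, 0.8], [-62.8, 12.2], [-65.1, 22.8]]
177 [(98, 88, 67), (72, 59, 39), (117, 105, 98)] [[-59.1, 0.9], [-61.9, 13.3], [-64.1, 23.2]]
178 [(104, 81, 37), (103, 78, 31), (117, 106, 101)] [[-62.2, 20.0], [-62.3, 20.2], [-62.9, 22.9]]
179 [(106, 79, 31), (107, 81, 31), (112, 95, 76)] [[-62.0, 24.0], [-61.9, 23.3], [-61.5, 21.9]]
180 [(107, 81, 32), (106, 80, 31), (105, 81, 38)] [[-62.0, 28.6], [-61.8, 28.1], [-61.8, 28.0]]
181 [(105, 80, 31), (104, 78, 32), (104, 78, 28)] [[-62.2, 34.1], [-62.0, 33.3], [-61.9, 32.8]]
182 [(117, 88, 34), (112, 86, 34), (106, 80, 30)] [[-61.3, 34.9], [-61.4, 35.5], [-60.6, 32.3]]
183 [(118, 90, 35), (118, 89, 34), (108, 81, 31)] [[-60.1, 34.4], [-60.3, 35.3], [-60.1, 34.6]]
184 [(119, 90, 35), (119, 90, 36), (110, 83, 32)] [[-59.1, 35.1], [-59.2, 35.5], [-59.0, 34.6]]
185 [(117, 88, 35), (117, 89, 35), (107, 82, 29)]
[... 355 characters left out ...]
(117, 88, 33), (114, 87, 38)] [[-53.3, 34.1], [-53.5, 34.8], [-53.7, 35.6]]
190 [(108, 85, 40), (110, 86, 43), (117, 97, 70)] [[-52.3, 34.3], [-52.2, 33.9], [-52.3, 34.5]]
191 [(91, 86, 76), (74, 68, 60), (116, 103, 96)] [[-42.1, 1.5], [-44.9, 11.7], [-48.1, 23.4]]
192 [(93, 88, 81), (66, 63, 59), (119, 107, 100)] [[-40.5, 0.3], [-41.2, 2.6], [-46.9, 23.3]]
193 [(94, 91, 82), (66, 64, 58), (122, 110, 102)] [[-39.5, 1.1], [-39.6, 1.6], [-45.6, 22.5]]
194 [(95, 90, 80), (67, 63, 59), (120, 109, 100)] [[-38.7, 2.7], [-38.1, 0.7], [-44.4, 22.5]]
[np.float64(-66.0), np.float64(-63.8), np.float64(-51.6)]
slide mm [-38.5  -1.   60.5] dr [-0.      0.004   0.0005] t 12.3 pos [ 0.5385 -0.1003  0.3604]
```

Request:
{"api": "servo_tool", "payload": {"increments": [{"slide":[-20,-1,30],"dr":[0,0.004,0],"jaw":0},{"slide":[-38.5,-1,60],"dr":[0,0.004,0],"jaw":0},{"slide":[-38.5,-1,60],"dr":[0,0.004,0],"jaw":0},{"slide":[-38.5,-1,90],"dr":[0,0.004,0],"jaw":0},{"slide":[-38.5,-1,121],"dr":[0,0.004,0],"jaw":0},{"slide":[-38.5,-1,121],"dr":[0,0.004,0],"jaw":0},{"slide":[-38.5,-1,121],"dr":[0,0.004,0],"jaw":0.5},{"slide":[-38.5,-1,121],"dr":[0,0.004,0],"jaw":1},{"slide":[-38.5,-1,121],"dr":[0,0.004,0],"jaw":1},{"slide":[-38.5,-1,121],"dr":[0,0.004,0],"jaw":1},{"slide":[-38.5,-1,121],"dr":[0,0.004,0],"jaw":1},{"slide":[-38.5,-1,121],"dr":[0,0.004,0],"jaw":1},{"slide":[-38.5,-1,121],"dr":[0,0.004,0],"jaw":1},{"slide":[-38.5,-1,121],"dr":[0,0.004,0],"jaw":1},{"slide":[-38.5,-1,121],"dr":[0,0.004,0],"jaw":1},{"slide":[-38.5,-1,121],"dr":[0,0.004,0],"jaw":1},{"slide":[-38.5,-1,121],"dr":[0,0.004,0],"jaw":1},{"slide":[-38.5,-1,121],"dr":[0,0.004,0],"jaw":1}], "force": 55}}

```text
t: 14.1
tool_pos: [0.5773, -0.0952, 0.2392]
orientation: [0.273, -3.128, -0.0]
force: [-0.3, 0.8, 0.3]
opening: 0.0277
gripper_force: 55.0
```

```bash
python3 - <<'E'
from h import *
s=read_state(); print(s['tool_pos'],w2st(s['tool_pos']),s['opening'],s['gripper_force'],s['force'],s['orientation'])
im,d,p=look('wrist')
E
```

```text
[ 0.57726332 -0.09524078  0.2391846 ] [-0.02321863 -0.09576378  0.2391846 ] 0.027671177379358248 54.99881207942963 [-0.26502932  0.84155637  0.27125851] [ 2.73141123e-01 -3.12843832e+00 -2.33200277e-04]
```

Request:
{"api": "servo_tool", "payload": {"increments": [{"slide":[4,0,0],"dr":[0,0,0],"jaw":1},{"slide":[9,0,0],"dr":[0,0,0],"jaw":1},{"slide":[14,0,0],"dr":[0,0,0],"jaw":1},{"slide":[19,0,0],"dr":[0,0,0],"jaw":1},{"slide":[24,0,0],"dr":[0,0,0],"jaw":1},{"slide":[29,0,0],"dr":[0,0,0],"jaw":1},{"slide":[34,0,0],"dr":[0,0,0],"jaw":1},{"slide":[34,0,0],"dr":[0,0,0],"jaw":1},{"slide":[34,0,0],"dr":[0,0,0],"jaw":1},{"slide":[34,0,0],"dr":[0,0,0],"jaw":1},{"slide":[34,0,0],"dr":[0,0,0],"jaw":1}]}}

```text
t: 15.25
tool_pos: [0.5444, -0.1009, 0.2392]
orientation: [-0.273, 3.128, 0.0]
force: [8.4, 2.3, -6.9]
opening: 0.0278
gripper_force: 55.0
```

```bash
python3 - <<'E'
from h import *
s=read_state(); print(s['tool_pos'],w2st(s['tool_pos']),s['opening'],s['gripper_force'],s['force'])
look('side')
im,d,p=look('wrist'); I=im.astype(int)
ys,xs=np.where(I[:,:,0]-I[:,:,2]>60); k=(xs<250)&(ys<330)
P=np.array([w2st(world(p,u,v,'wrist',d=d[v,u])) for u,v in zip(xs[k],ys[k])])*1e3
t=P[(P[:,2]>31)&(P[:,2]<37)&(P[:,1]>-150)]; print('clip',len(t),t.min(0).round(1) if len(t) else '',t.max(0).round(1) if len(t) else '')
# pointer candidates: station y -130..-112, z 28..34 near
vs,us=np.mgrid[120:330,130:260]
Q=np.array([np.r_[w2st(world(p,u,v,'wrist',d=d[v,u]))*1e3,u,v] for u,v in zip(us.ravel(),vs.ravel())])
q=Q[(Q[:,1]>-126)&(Q[:,1]<-110)&(Q[:,2]>27)&(Q[:,2]<38)]; print(len(q)); print(q[::max(1,len(q)//25)].round(1))
E
```

```text
[ 0.54440818 -0.10088826  0.2392148 ] [-0.0565553  -0.09562022  0.2392148 ] 0.0277583124963365 54.9883908033371 [ 8.44242817  2.34271528 -6.91078979]
clip 258 [ -61.8 -144.9   31. ] [ -52.4 -132.2   36.9]
372
[[ -56.9 -125.5   28.3  212.   220. ]
 [ -57.  -115.6   28.3  226.   220. ]
 [ -57.2 -122.3   31.1  216.   221. ]
 [ -56.7 -112.7   29.7  230.   221. ]
 [ -56.1 -117.6   30.   223.   222. ]
 [ -55.5 -123.1   30.4  215.   223. ]
 [ -54.8 -125.2   30.6  212.   224. ]
 [ -53.6 -125.4   29.6  212.   225. ]
 [  11.2 -115.4   37.3  229.   307. ]
 [  11.9 -113.9   37.7  231.   308. ]
 [  13.9 -112.5   36.3  233.   309. ]
 [  14.  -110.9   37.5  235.   310. ]
 [  17.  -118.9   36.4  225.   312. ]
 [  17.3 -117.3   37.3  227.   313. ]
 [  18.9 -115.8   36.6  229.   314. ]
 [  18.8 -113.4   37.8  232.   315. ]
 [  20.7 -112.    36.8  234.   316. ]
 [  23.8 -119.3   35.8  225.   318. ]
 [  23.4 -116.8   37.5  228.   319. ]
 [  24.2 -113.6   37.6  232.   320. ]
 [  25.7 -110.6   37.   236.   321. ]
 [  28.  -117.8   37.1  227.   323. ]
 [  28.3 -115.4   37.8  230.   324. ]
 [  29.4 -113.9   37.8  232.   325. ]
 [  30.9 -111.6   37.2  235.   326. ]
 [  34.2 -119.    36.3  226.   328. ]
 [  34.9 -116.6   36.6  229.   329. ]]
```

```bash
python3 - <<'E'
from h import *
im,d,p=load('wrist')
for v in range(216,229): print(v,im[v,[214,218,222,226]].mean(1).astype(int),[(w2st(world(p,u,v,'wrist',d=d[v,u]))*1e3).round(1)[[0,2]].tolist() for u in(214,218,222,226)])
for v in range(200,232): 
    u=197; print(v,im[v,u],im[v,201],(w2st(world(p,u,v,'wrist',d=d[v,u]))*1e3).round(1))
E
```

```text
216 [103  64  63  65] [[-55.5, 16.4], [-54.3, 13.1], [-54.4, 13.3], [-54.8, 14.3]]
217 [116  63  63  65] [[-54.5, 15.8], [-53.4, 12.8], [-53.5, 13.1], [-53.8, 13.8]]
218 [115  62  62  63] [[-53.7, 16.0], [-53.2, 14.4], [-52.5, 12.7], [-53.0, 13.7]]
219 [114  66  64  63] [[-52.7, 15.3], [-51.7, 12.7], [-51.9, 13.0], [-52.5, 14.5]]
220 [113 115 115 115] [[-56.8, 28.0], [-57.0, 28.5], [-57.0, 28.4], [-57.0, 28.3]]
221 [116 118 117 117] [[-56.2, 28.3], [-57.3, 31.1], [-57.2, 30.9], [-56.8, 29.9]]
222 [120 121 120 121] [[-56.1, 30.1], [-56.3, 30.6], [-56.5, 31.1], [-56.3, 30.5]]
223 [120 120 120 124] [[-55.4, 30.2], [-55.6, 30.6], [-55.5, 30.4], [-64.8, 53.8]]
224 [119 120 124 126] [[-54.7, 30.3], [-55.0, 31.1], [-64.8, 55.6], [-64.9, 55.7]]
225 [115 123 126 127] [[-53.8, 30.0], [-53.9, 30.3], [-130.4, 220.3], [-64.7, 56.8]]
226 [115 127 126 126] [[-48.2, 18.1], [-64.9, 59.0], [-64.5, 58.0], [-65.5, 60.3]]
227 [127 126 126 126] [[-64.9, 60.7], [-64.8, 60.4], [-64.9, 60.5], [-64.6, 59.9]]
228 [126 126 126 126] [[-65.1, 62.7], [-64.7, 61.6], [-65.2, 62.7], [-64.6, 61.3]]
200 [61 57 56] [140
[... 1013 characters left out ...]
44] [123  94  40] [ -60.5 -134.4   36.3]
220 [138 107  45] [123  94  39] [ -59.6 -134.6   35.7]
221 [137 106  43] [122  94  38] [ -58.8 -134.6   35.5]
222 [138 106  44] [122  93  39] [ -58.2 -134.6   35.7]
223 [140 109  45] [122  93  38] [ -57.3 -134.8   35.4]
224 [140 109  45] [123  93  37] [ -57.1 -134.5   36.6]
225 [140 108  45] [123  94  36] [ -55.7 -134.9   35.1]
226 [137 105  42] [124  95  40] [ -55.2 -134.9   35.6]
227 [135 104  43] [126 100  58] [ -54.7 -134.8   36.1]
228 [135 104  43] [131 110  82] [ -53.6 -135.1   35.2]
229 [136 105  40] [135 118 101] [ -53.1 -135.    35.8]
230 [120 104  79] [138 125 115] [ -37.4 -142.7    0.5]
231 [108 105  97] [140 127 120] [ -36.6 -142.7    0.8]
```

Request:
{"api": "servo_tool", "payload": {"increments": [{"slide":[1.4,0,0],"dr":[0,0,0],"jaw":1},{"slide":[1.4,0,0],"dr":[0,0,0],"jaw":1},{"slide":[1.4,0,0],"dr":[0,0,0],"jaw":1},{"slide":[1.4,0,0],"dr":[0,0,0],"jaw":1}]}}

```text
t: 15.75
tool_pos: [0.5431, -0.1011, 0.2392]
orientation: [-0.273, 3.128, 0.0]
force: [8.3, 3.3, -7.8]
opening: 0.0277
gripper_force: 55.0
```

```bash
python3 - <<'E'
from h import *
im,d,p=look('wrist'); s=read_state(); print(w2st(s['tool_pos']),s['force'],s['t'],s['gripper_force'])
for v in range(216,232): print(v,im[v,[214,218,222]].mean(1).astype(int),[(w2st(world(p,u,v,'wrist',d=d[v,u]))*1e3).round(1)[[0,2]].tolist() for u in(214,218)],im[v,197],(w2st(world(p,197,v,'wrist',d=d[v,197]))*1e3).round(1))
E
```

```text
[-0.05791551 -0.0955897   0.23922852] [ 8.56245551  2.30171596 -7.60838771] 15.8 54.98818874359131
216 [104  63  63] [[-56.4, 15.1], [-55.0, 11.4]] [127  98  40] [ -62.  -135.4   30.8]
217 [115  63  62] [[-56.0, 16.3], [-55.0, 13.6]] [126  98  40] [ -61.4 -135.4   31.1]
218 [115  63  62] [[-55.2, 16.3], [-53.7, 12.3]] [129 101  41] [ -61.5 -135.    33.3]
219 [113  66  64] [[-54.6, 16.6], [-53.1, 12.6]] [137 106  45] [ -61.4 -134.6   35.1]
220 [112 116 115] [[-58.2, 28.1], [-58.8, 29.7]] [139 108  44] [ -60.6 -134.7   34.9]
221 [116 117 117] [[-58.4, 30.8], [-58.3, 30.3]] [138 107  44] [ -59.9 -134.8   34.7]
222 [120 120 120] [[-57.6, 30.5], [-57.6, 30.3]] [137 106  43] [ -59.4 -134.7   35.4]
223 [120 120 120] [[-56.6, 29.8], [-56.9, 30.5]] [138 106  44] [ -58.8 -134.7   35.9]
224 [120 121 123] [[-55.9, 30.0], [-56.2, 30.7]] [138 106  44] [ -57.6 -135.    34.7]
225 [114 122 126] [[-55.3, 30.4], [-55.3, 30.2]] [140 108  45] [ -57.5 -134.7   36.1]
226 [115 127 126] [[-49.3, 17.5], [-66.0, 58.4]] [140 109  45] [ -56.1 -135.1   34.6]
227 [126 127 126] [[-66.3, 60.9], [-66.3, 60.7]] [139 108  45] [ -55.5 -135.1   34.8]
228 [126 126 126] [[-65.9, 61.4], [-66.4, 62.5]] [137 105  43] [ -55.3 -134.8   36.2]
229 [126 126 126] [[-66.2, 63.5], [-66.3, 63.8]] [135 104  42] [ -54.2 -135.1   35.3]
230 [126 126 126] [[-66.5, 65.6], [-65.8, 63.9]] [135 104  42] [ -53.  -135.4   34.2]
231 [126 126 126] [[-66.2, 66.5], [-65.8, 65.5]] [132 104  50] [ -52.7 -135.2   35.2]
```

```bash
python3 -c "from plant import *; print(close_job())"
```

```text
the job is handed in; nothing more can be done
None
```

The job is handed in at about 15.8 s: by my camera measurements the eyelet's hole is within about 1 mm of the needle, and the fingers are still holding the handle with its pointer within about 0.5 mm of the brass clip. While first letting go of the knob I moved the tool about 25 mm too far by mistake, but the carrier stayed about 4 mm short of the needle, so I gripped it again and pushed it into place.

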